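# Clamp the glued picture frame with a one-hand bar clamp

## Robot

A 6-joint arm with a two-finger parallel gripper is mounted at the origin on the work surface. World frame = base frame: x ahead of the robot, y to its left, z up, the work surface at z = 0. Lengths are in mm, angles in rad, forces in N, time in s.
With the tool pointing down it reaches from about 150 to 775 mm from the base axis. Payload 6.1 kg.
Tool frame: the origin (TCP) lies midway between the tips of the shut fingers; the grasp point (between the pads) lies 19 mm behind it; z points along the fingers, y is the line along which they close (so a half turn about z gives the same grasp; the last joint's range is limited). The gripper opens to 85 mm and grips with 20 to 120 N. Pads are 22 mm wide; open, the fingers measure 114 mm over their backs; the gripper's body (76 mm by 85 mm) begins 54 mm behind the grasp point. The pads swing forward as they close: fully open they stand 13 mm farther back than shut.
Start: joints at [-1.115, 0.126, -0.04, 1.405, 0, 1.571], TCP at [231.086, -471.389, 231.295] pointing down, gripper open.
Joint ranges: [-2.72, 2.72], [-0.95, 1.95], [-1.27, 1.35], [-1.78, 2.02], [-1.46, 1.47], [-3.14, 3.14]. Speed limits (rad/s): [2.39, 2.39, 3.01, 3.14, 3.14, 3.14].

## Interface

Orientations are given as a unit quaternion [w, x, y, z].
In Python, from cell import ctrl gives the robot as it stands. The module is installed in compiled form; this text tells all that it offers.
- The arm moves only by the tool send_rows, never from a script. Its argument "increments" is a list of rows, each a list of 2 entries, a list of its own where there are three numbers: the shift along the world's x, y, z in cm, then the turn, a rotation vector about the world's x, y, z in degrees. A call has 1 to 12 rows; each row shifts and turns the commanded pose from where the row before left it; what a row does not reach is not made up. A row lasts 1/12 s, in which the tool goes at most 41.7 mm and 7.16 degrees, less where a joint would pass 70% of its speed; a pose out of reach is approached as far as the arm can. A call is refused whole if a number of a shift passes 4.17 or a number of a turn 7.16, either way. A call with a gripper value outside its range is refused whole. "gripper" is the finger opening in cm, from 0 to 8.54, set as the call begins (left out, the last holds). The fingers move at their own pace and stop on an object; "grip_force" is the grip in N (left out, the last holds). Time passes only in rows, so rows that do not move let the fingers close. It gives the time, the measured TCP pose, the force, the opening and the grip force at its end, in the units of the state.
- ctrl.sense(): the state, without advancing time (a new reading comes with each control period).
- ctrl.capture(name): name is "side" or "top"; returns the picture (480x640x3 uint8, red, green, blue); there is no depth.
- ctrl.camera_model(name): a dict with "camera_matrix" (3x3 intrinsics, pixels), "extrinsics" (4x4, takes a point from world to camera coordinates). Camera axes: x right, y up, looking along -z (the intrinsics and any distortion apply to the point x, -y, -z); pixel columns grow to the right and rows downward; lengths in mm; the calibration is good to about 2 mm. A picture is of the moment at which its call begins. camera_model takes no time and is no camera call.
- ctrl.hand_in(): hands the job in; it is judged then, once.
Trained networks look in the newest picture that a camera, given by its name, has taken for a name from the list of things; names that differ only in an ending like _2 or _b are one class to them, and where a whole thing is asked for, a point or a joint stands for the part that bears it (a point fixed in the world has none). Each returns a list of dicts, best first, with "score" (0 to 1); they miss things now and then, are a little off and sometimes report something else, mostly with a low value. They report only what shows in the picture. A call takes as long as a camera call. They do not tell look-alikes from the thing itself.
- ctrl.recognise(query, camera): "at" ([x, y, z] in mm, in world coordinates, good to about 4 mm: the middle of the surface that is visible of it).
The state is a dict: "t": time; "q": joint angles; "joint_velocities": joint speeds; "joint_efforts": joint torques, N m; "eef_pos": TCP position; "tool_rot": TCP orientation; "force": force on the tool from outside, world axes, zero at the start; "ft_torque": the same for the moment, N m; "grip_width": finger opening in mm; "grip_force": force on a finger pad.
Only numpy, scipy, OpenCV 4.12 (cv2) and the standard library are available. Lean on these libraries where they do the work, as an engineer would, in place of code of your own. Each camera call takes 0.05 s, during which the arm holds its last target. There are 200 camera calls.

## Task

The cherry picture frame on the desk is being glued up and its fourth rail is still loose: pump the trigger of the one-hand bar clamp lying around it until the jaws have pushed the rail home and grip the frame snugly, but gently enough not to crush the thin moulding. Work it by its grip and trigger, never pushing on the bar, the far jaw or the frame by hand, keep clamp and frame flat on the desk, and leave the other things where they are. Finish while holding the trigger squeezed with the frame gripped; do not let go.

Things in the scene. Friction and masses are not known exactly. Their poses are not given: they have to be found in the camera images.
- clamp: One-hand bar clamp, black plastic with orange trigger and pads, lying flat on the desk, loose, 0.8 kg, 30 mm thick. Origin: on the desk, under the middle of the bar, level with the near pad's face. y runs along the bar from the head to the far jaw; +x is the side of jaws and frame, -x that of pistol grip and trigger (towards the robot at yaw 0). Head: x -14 to 51, y -68 to -4 mm.
- grip (a point): Where a hand squeezes the clamp, fixed in its frame at x -54, y -35, z 15 mm: midway between the back of the pistol grip (22 mm wide, x -14 to -100 mm) and the front of the trigger at rest. Both together are 62 mm wide along the clamp's y at rest, 36 mm fully squeezed, 24 to 26 mm thick. Two fingers closing over both along y work the trigger; the clamp slides some mm to centre itself.
- trigger (a joint): Orange lever hinged in the head, in front (+y) of the pistol grip, x -25 to -83 mm: 0 rad at rest, 0.30 fully squeezed. 10 to 20 N of squeeze pumps it; each N on the jaws adds 0.4 N. Each stroke starts idle (10 mm of squeeze, up to 18); then 3 mm of squeeze draw the bar 1 mm, 5.5 mm a full stroke. Its spring returns it if the fingers open wide (80 mm or more, as the clamp has slid).
- pad (a joint): Squash of the soft orange pad on the far jaw (m): 0 when free, 1 mm for each 5 N pressed on the rail, at most 0.006. A snug grip squashes it by 2 to 4 mm (10 to 20 N); pressed flat, at about 6 mm (30 N), the moulding is crushed.
- near_face (a point): Middle of the face of the near pad, fixed to the head (34 mm wide, 24 mm high, 13.5 mm above the desk); it looks towards the clamp's +y.
- far_face (a point): Middle of the pressing face of the soft far pad (34 mm wide, 24 mm high, 13.5 mm above the desk); it looks towards the clamp's -y.
- frame: Cherry-red picture frame with gilt inner slip, lying flat between the pads, loose: three sides already joined to a U, 110 mm wide (x), 130 mm long (y 0 to -130), sides 20 mm wide, 18 mm thick. Origin: underside, middle of the open end, level with the ends of the long sides; y points out of the open end to the loose rail. Its closed end faces the near pad, 6 to 12 mm off.
- rail: The loose fourth rail, 110 x 20 x 18 mm, lying across the open end of the U with a gap of 3 to 7 mm. Origin: underside, middle of its joint face; y points away from the frame. Home when its origin lies on the frame's origin.
- glue: White glue bottle with yellow label and orange nozzle, 44 mm wide, 115 mm high, standing by the clamp; leave it. Origin: centre of its underside.
- tin: Round steel tin with green lid, 58 mm wide, 24 mm high, by the clamp; leave it. Origin: centre of its underside.
- mug: Blue mug, 80 mm wide, 92 mm high; leave it. Origin: centre of its underside.
- trophy: Brass cup trophy on a 70 mm wooden plinth, 135 mm high; leave it. Origin: centre of its underside.
- pencup: Dark pen cup with pens, 70 mm wide, 155 mm high; leave it. Origin: centre of its underside.
- stapler: Red and black stapler, 135 mm long (x), 55 mm high; leave it. Origin: centre of its underside.
- photo: Standing photo in a cherry frame, 125 mm wide, 165 mm high; leave it. Origin: under its foot.
- bar (a joint): How far the toothed bar with the far jaw is drawn through the head (m): 0 to 0.028 at the start, grows as the jaws close, up to 0.065. The gap between the pad faces, unsquashed, is 0.203 m minus this, so the closed frame (150 mm) is touched at 0.053. An 8 N brake holds the bar when the trigger is let go. The bar's tail (x -9 to 9 mm) sticks out 17 mm behind the head, plus this value.
Mind the look-alikes: they are no part of the job. Of the things that look like the rail, the middle-sized one is meant.

How it is judged:
By the outcome, as a careful person would: the job done as asked, in the order asked, and still so for the second after the job is handed in, while the arm keeps its last pose, push and grip.
It also fails if it takes over 69 s, if anything falls off the work surface, if the arm or the gripper's body presses on something with over 40 N, if the wrist force passes 120 N, or if a joint passes its speed limit or range.

## Working session

There is one attempt and no reset: what is moved stays moved. The work goes in short steps, Python scripts to look and compute and a tool call to move; the robot and the scene stay as the last step left them, time stands still between calls to the robot, and variables do not carry over. Pictures are saved under pics/ and viewed, at most 10 in all, crops included, and the job is handed in when it is done.

Besides the shell and the picture viewer there is one more tool, called after "Emit:" by a JSON object that holds its "method" and its "body", one argument or row to a line. send_rows: Moves the arm, as the interface text tells. Its arguments: {"type":"object","properties":{"increments":{"type":"array"},"gripper":{"type":"number"},"grip_force":{"type":"number"}},"required":["increments"]}

```bash
mkdir -p pics
python3 - <<'E'
from cell import ctrl
import cv2,numpy as np
for n in("top","side"):
    im=ctrl.capture(n); cv2.imwrite(f"pics/{n}0.png",im[:,:,::-1])
    m=ctrl.camera_model(n); print(n,np.round(m["camera_matrix"],1).tolist(),np.round(m["extrinsics"],3).tolist(),[k for k in m])
for q in("clamp","grip","trigger","near_face","far_face","frame","rail","glue","tin"):
    print(q,[(np.round(d["at"]).tolist(),round(d["score"],2)) for d in ctrl.recognise(q,"top")][:5])
print(ctrl.sense())
E
```

```text
top [[442.8, 0.0, 318.9], [0.0, 442.8, 243.7], [0.0, 0.0, 1.0]] [[-0.012, -1.0, 0.001, -21.932], [0.984, -0.011, 0.18, -589.495], [-0.18, 0.003, 0.984, -1098.005], [0.0, 0.0, 0.0, 1.0]] ['camera_matrix', 'extrinsics']
side [[449.7, 0.0, 324.4], [0.0, 449.7, 244.2], [0.0, 0.0, 1.0]] [[-0.973, -0.232, -0.0, 595.835], [0.164, -0.687, 0.708, -141.16], [-0.165, 0.688, 0.706, -995.279], [0.0, 0.0, 0.0, 1.0]] ['camera_matrix', 'extrinsics']
clamp [([587.0, 16.0, 29.0], 0.7), ([622.0, 176.0, 20.0], 0.63), ([602.0, 410.0, 43.0], 0.46)]
grip [([586.0, 14.0, 26.0], 0.88), ([472.0, 404.0, 45.0], 0.21)]
trigger [([572.0, 148.0, 70.0], 0.67), ([517.0, 31.0, 25.0], 0.59)]
near_face [([583.0, 14.0, 25.0], 0.86), ([647.0, 49.0, 20.0], 0.17)]
far_face [([694.0, 191.0, 26.0], 0.5)]
frame [([647.0, 50.0, 21.0], 0.56)]
rail [([685.0, 141.0, 15.0], 0.85), ([408.0, 144.0, 26.0], 0.68), ([818.0, 84.0, 16.0], 0.6)]
glue [([571.0, 147.0, 74.0], 0.81), ([720.0, -344.0, 109.0], 0.62)]
tin [([430.0, -116.0, 19.0], 0.83)]
{'t': 0.55, 'q': array([-1.11496471e+00,  1.25803446e-01, -3.96105361e-02,  1.40541015e+00,
       -4.15614589e-06,  1.57083721e+00]), 'joint_velocities': array([ 0.00010051,  0.00117659, -0.0001201 , -0.0018384 , -0.0005878 ,
        0.00015378]), 'joint_efforts': array([-1.84928271e-03, -4.35361648e+01,  3.52888155e+01,  1.40231183e-03,
       -7.69178632e-05,  5.13383853e-06]), 'eef_pos': array([ 231.09779491, -471.37328626,  231.28788902]), 'tool_rot': array([-1.30748629e-05,  9.74144047e-01,  2.25927809e-01, -5.16619333e-06]), 'force': array([-0.08337791,  0.46355619,  0.15513329]), 'ft_torque': array([0.00779567, 0.04628702, 0.01106095]), 'grip_force': 0.0, 'grip_width': 85.36568107264927}
```

View pics/top0.png

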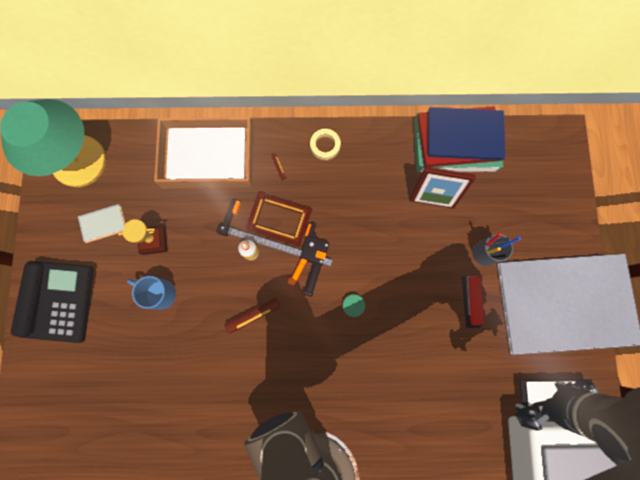

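View pics/side0.png

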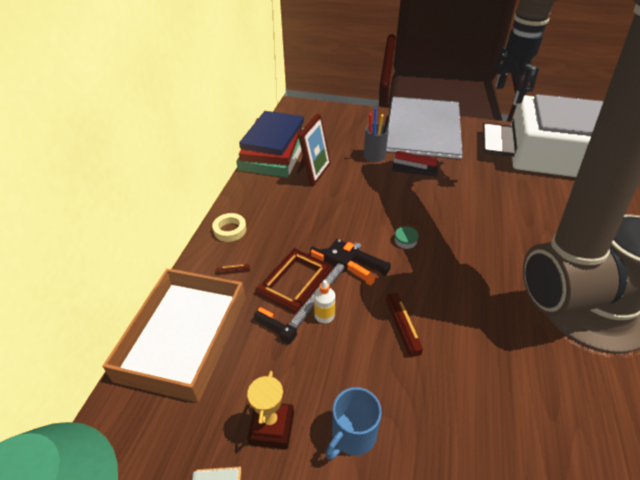

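The top view shows the clamp head near (315,245), the black grip at (313,278), the orange trigger at (299,268), the far jaw at (228,215), and the glue bottle at (248,247). I'll zoom in for edges.

```bash
python3 - <<'E'
import cv2
im=cv2.imread("pics/top0.png")[185:310,205:370]
cv2.imwrite("pics/crop0.png",cv2.resize(im,None,fx=4.8,fy=4.8,interpolation=cv2.INTER_CUBIC))
E
cat > h.py <<'E'
import numpy as np
from cell import ctrl
def ray(name,u,v,z):
    m=ctrl.camera_model(name);K=m["camera_matrix"];E=np.array(m["extrinsics"])
    d=np.linalg.inv(K)@[u,v,1]; d=np.array([d[0],-d[1],-d[2]])
    R=E[:3,:3];c=-R.T@E[:3,3];w=R.T@d
    return c+w*(z-c[2])/w[2]
def proj(name,p):
    m=ctrl.camera_model(name);K=np.array(m["camera_matrix"]);E=np.array(m["extrinsics"])
    c=E[:3,:3]@np.array(p)+E[:3,3];q=K@[c[0],-c[1],-c[2]];return q[:2]/q[2]
E
```

```text
(no output)
```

View pics/crop0.png

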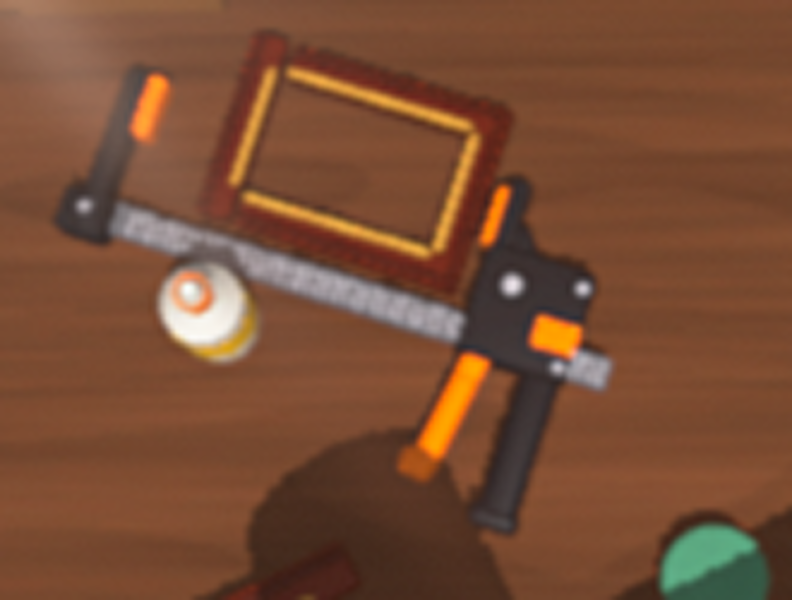

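The crop shows the bar axis from (120,221) to (455,322), the tail end at (608,372), the near pad face on a line (500,190)-(483,245), the grip end centre at (496,522), and the trigger tip at (418,462).

Run:
```python
from h import *
from scipy.optimize import least_squares
c=lambda u,v:(205+u/4.8-0.4,185+v/4.8-0.4)
P=lambda u,v,z:ray("top",*c(u,v),z)
for z in(15,22):
    a,b,t=P(120,221,z),P(455,322,z),P(608,372,z)
    d=(a-t)[:2];d/=np.hypot(*d);yaw=np.arctan2(-d[0],d[1]);x=np.array([d[1],-d[0]])
    print(z,"bar",a,b,t,"ydir",d,"yaw",np.degrees(yaw))
n=(P(500,190,26)+P(483,245,26))/2
R=np.column_stack([x,d])
o=t[:2]+d*np.dot(n[:2]-t[:2],d)
print("origin",o)
for nm,q in dict(gripend=P(496,522,28),trigtip=P(418,462,28),headBR=P(575,372,30),headTR=P(594,282,30),tail=t,glue=P(190,291,115),glue0=P(225,345,0),farface=P(168,85,26),farface2=P(150,140,26),frameL=P(210,210,18),tin=P(714,575,24)).items():
    print(nm,np.round(q),"clamp:",np.round(R.T@(q[:2]-o)))
g=o+R@[-54,-35];print("grip",g)
print("side proj grip",proj("side",[*g,15]))
```

```text
15 bar [634.83121474 211.86297767  15.        ] [575.02842683  23.49084194  15.        ] [545.87992638 -61.4459027   15.        ] ydir [0.30948224 0.95090522] yaw -18.02803068588946
22 bar [633.32038209 210.44655453  22.        ] [573.87503048  23.20030343  22.        ] [544.9007482  -61.22878134  22.        ] ydir [0.30948224 0.95090522] yaw -18.02803068588948
origin [571.98709167  21.99585031]
gripend [463.   1.  28.] clamp: [-98. -54.]
trigtip [496.  43.  28.] clamp: [-79.  -3.]
headBR [544. -43.  30.] clamp: [ -7. -70.]
headTR [594. -54.  30.] clamp: [ 45. -66.]
tail [545. -61.  22.] clamp: [  0. -88.]
glue [576. 155. 115.] clamp: [-37. 128.]
glue0 [566. 154.   0.] clamp: [-47. 124.]
farface [711. 184.  26.] clamp: [ 82. 197.]
farface2 [679. 194.  26.] clamp: [ 48. 197.]
frameL [640. 161.  18.] clamp: [ 22. 153.]
tin [ 433. -117.   24.] clamp: [ -89. -175.]
grip [509.80633122   5.42620851]
side proj grip [366.04717746 265.64623333]
```

Emit:
{"method": "send_rows", "body": {
  "increments": [
    [[1.37,2.35,0],[0,0,6.8]],
    [[1.37,2.35,0],[0,0,6.8]],
    [[1.37,2.35,0],[0,0,6.8]],
    [[1.37,2.35,0],[0,0,6.8]],
    [[1.37,2.35,0],[0,0,6.8]],
    [[1.37,2.35,0],[0,0,6.8]],
    [[1.37,2.35,0],[0,0,6.8]],
    [[1.37,2.35,0],[0,0,6.8]],
    [[1.37,2.35,0],[0,0,6.8]],
    [[1.37,2.35,0],[0,0,6.8]]
  ],
  "gripper": 8.54,
  "grip_force": 20
}}

```text
t: 1.38
eef_pos: [368.5, -235.2, 231.5]
tool_rot: [0.0, 0.679, 0.734, 0.0]
force: [-0.1, -1.0, 0.4]
grip_width: 85.3
grip_force: 0.0
```

Emit:
{"method": "send_rows", "body": {
  "increments": [
    [[1.37,2.35,0],[0,0,6.8]],
    [[1.37,2.35,0],[0,0,6.8]],
    [[1.37,2.35,0],[0,0,6.8]],
    [[1.37,2.35,0],[0,0,6.8]],
    [[1.37,2.35,0],[0,0,6.8]],
    [[1.37,2.35,0],[0,0,6.8]],
    [[1.37,2.35,0],[0,0,6.8]],
    [[1.37,2.35,0],[0,0,6.8]],
    [[1.37,2.35,0],[0,0,6.8]],
    [[1.37,2.35,0],[0,0,6.8]],
    [[0,0,-3],[0,0,0]],
    [[0,0,-3],[0,0,0]]
  ]
}}

```text
t: 2.38
eef_pos: [507.2, 0.1, 172.0]
tool_rot: [0.002, 0.154, 0.988, 0.0]
force: [-0.2, -1.1, -0.9]
grip_width: 85.0
grip_force: 0.0
```

Emit:
{"method": "send_rows", "body": {
  "increments": [
    [[-0.1,0,-3],[0,0,0]],
    [[0,0,-3],[0,0,0]],
    [[0,0,-3],[0,0,0]],
    [[0,0,-3],[0,0,0]],
    [[0,0,0],[0,0,0]]
  ]
}}

```text
t: 2.8
eef_pos: [500.1, -1.4, 45.9]
tool_rot: [-0.004, 0.155, 0.988, -0.001]
force: [-1.4, -0.3, -0.5]
grip_width: 85.3
grip_force: 0.0
```

Run:
```python
from h import *
import cv2
s=ctrl.sense();print(s["eef_pos"],s["tool_rot"],s["t"])
a=ctrl.capture("side")[190:350,250:450,::-1];b=ctrl.capture("top")[190:320,200:370,::-1]
a=cv2.resize(a,(500,400),interpolation=2);b=cv2.resize(b,(523,400),interpolation=2)
cv2.imwrite("pics/c1.png",cv2.resize(np.hstack([a,b]),(800,313),interpolation=3))
```

```text
[500.10078788  -1.35232567  45.91719138] [-4.42751186e-03  1.55416197e-01  9.87838919e-01 -6.88281286e-04] 2.8
```

View pics/c1.png

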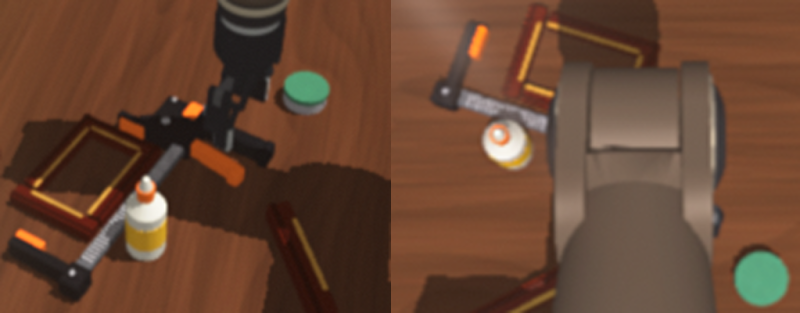

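The side view shows the fingers right above the grip/trigger at crop (225,110), with the glue bottle well clear of them. I'm descending.

Emit:
{"method": "send_rows", "body": {
  "increments": [
    [[0.15,0.05,-1.5],[0,0,0]],
    [[0,0,-1.5],[0,0,0]],
    [[0,0,-1],[0,0,0]],
    [[0,0,-0.5],[0,0,0]],
    [[0,0,-0.3],[0,0,0]],
    [[0,0,0],[0,0,0]],
    [[0,0,0],[0,0,0]]
  ]
}}

```text
t: 3.48
eef_pos: [506.2, -0.9, 4.2]
tool_rot: [0.001, 0.155, 0.988, 0.0]
force: [0.1, -0.3, 0.3]
grip_width: 85.4
grip_force: 0.0
```

Emit:
{"method": "send_rows", "body": {
  "increments": [
    [[0,0,-0.1],[0,0,0]],
    [[0,0,0],[0,0,0]],
    [[0,0,0],[0,0,0]],
    [[0,0,0],[0,0,0]],
    [[0,0,0],[0,0,0]],
    [[0,0,0],[0,0,0]]
  ],
  "gripper": 5.6
}}

```text
t: 3.98
eef_pos: [506.2, -0.6, 2.7]
tool_rot: [0.001, 0.155, 0.988, 0.0]
force: [1.9, 3.2, 2.6]
grip_width: 56.3
grip_force: 2.0
```

Emit:
{"method": "send_rows", "body": {
  "increments": [
    [[0,0,0],[0,0,0]],
    [[0,0,0],[0,0,0]],
    [[0,0,0],[0,0,0]],
    [[0,0,0],[0,0,0]]
  ],
  "gripper": 4.6
}}

```text
t: 4.32
eef_pos: [505.7, -1.6, 2.8]
tool_rot: [0.0, 0.156, 0.988, -0.001]
force: [-2.0, -0.2, 7.0]
grip_width: 46.2
grip_force: 7.3
```

Emit:
{"method": "send_rows", "body": {
  "increments": [
    [[0,0,0],[0,0,0]],
    [[0,0,0],[0,0,0]],
    [[0,0,0],[0,0,0]],
    [[0,0,0],[0,0,0]],
    [[0,0,0],[0,0,0]],
    [[0,0,0],[0,0,0]]
  ],
  "gripper": 3.4
}}

```text
t: 4.82
eef_pos: [505.4, -3.4, 3.6]
tool_rot: [0.001, 0.156, 0.988, -0.003]
force: [-3.9, -6.7, 14.9]
grip_width: 36.6
grip_force: 19.4
```

Emit:
{"method": "send_rows", "body": {
  "increments": [
    [[0,0,0.2],[0,0,0]],
    [[0,0,0],[0,0,0]],
    [[0,0,0],[0,0,0]],
    [[0,0,0],[0,0,0]],
    [[0,0,0],[0,0,0]],
    [[0,0,0],[0,0,0]]
  ],
  "gripper": 8.54
}}

```text
t: 5.32
eef_pos: [505.2, -1.0, 3.9]
tool_rot: [-0.0, 0.155, 0.988, -0.0]
force: [-1.3, 0.5, -0.7]
grip_width: 85.8
grip_force: 0.0
```

```bash
cat > look.py <<'E'
from h import *
import cv2,sys
s=ctrl.sense();print(np.round(s["eef_pos"],1),np.round(s["force"],1),s["grip_width"],s["t"])
a=ctrl.capture("side")[200:350,245:425,::-1];b=ctrl.capture("top")[190:290,205:325,::-1]
a=cv2.resize(a,(480,400),interpolation=2);b=cv2.resize(b,(480,400),interpolation=2)
cv2.imwrite(f"pics/{sys.argv[1]}.png",cv2.resize(np.hstack([a,b]),(800,333),interpolation=3))
E
python3 look.py c2
```

```text
[505.2  -1.    3.9] [-1.3  0.5 -0.7] 85.83669610488542 5.3167
```

View pics/c2.png

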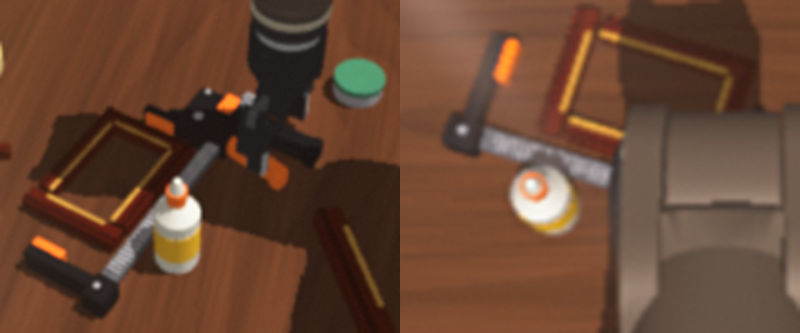

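Emit:
{"method": "send_rows", "body": {
  "increments": [
    [[0,0,0],[0,0,0]],
    [[0,0,0],[0,0,0]],
    [[0,0,0],[0,0,0]],
    [[0,0,0],[0,0,0]],
    [[0,0,0],[0,0,0]],
    [[0,0,0],[0,0,0]],
    [[0,0,0],[0,0,0]],
    [[0,0,0],[0,0,0]],
    [[0,0,0],[0,0,0]],
    [[0,0,0],[0,0,0]]
  ],
  "gripper": 3.4
}}

```text
t: 6.25
eef_pos: [505.8, -2.8, 5.8]
tool_rot: [0.001, 0.156, 0.988, -0.002]
force: [-4.9, -5.8, 12.7]
grip_width: 36.3
grip_force: 20.5
```

Emit:
{"method": "send_rows", "body": {
  "increments": [
    [[0,0,0],[0,0,0]],
    [[0,0,0],[0,0,0]],
    [[0,0,0],[0,0,0]],
    [[0,0,0],[0,0,0]],
    [[0,0,0],[0,0,0]],
    [[0,0,0],[0,0,0]],
    [[0,0,0],[0,0,0]]
  ],
  "gripper": 8.54
}}

```text
t: 6.83
eef_pos: [505.4, -1.0, 4.1]
tool_rot: [-0.0, 0.155, 0.988, -0.0]
force: [-0.2, -0.2, 0.0]
grip_width: 85.3
grip_force: 0.0
```

Emit:
{"method": "send_rows", "body": {
  "increments": [
    [[0,0,0],[0,0,0]],
    [[0,0,0],[0,0,0]],
    [[0,0,0],[0,0,0]],
    [[0,0,0],[0,0,0]],
    [[0,0,0],[0,0,0]],
    [[0,0,0],[0,0,0]],
    [[0,0,0],[0,0,0]],
    [[0,0,0],[0,0,0]],
    [[0,0,0],[0,0,0]],
    [[0,0,0],[0,0,0]]
  ],
  "gripper": 3.4
}}

```text
t: 7.67
eef_pos: [505.9, -2.7, 5.7]
tool_rot: [0.001, 0.156, 0.988, -0.002]
force: [-4.5, -5.3, 12.0]
grip_width: 36.0
grip_force: 20.0
```

Emit:
{"method": "send_rows", "body": {
  "increments": [
    [[0,0,0],[0,0,0]],
    [[0,0,0],[0,0,0]],
    [[0,0,0],[0,0,0]],
    [[0,0,0],[0,0,0]],
    [[0,0,0],[0,0,0]],
    [[0,0,0],[0,0,0]],
    [[0,0,0],[0,0,0]]
  ],
  "gripper": 8.54
}}

```text
t: 8.25
eef_pos: [505.4, -1.0, 4.1]
tool_rot: [-0.0, 0.155, 0.988, -0.0]
force: [-0.8, 0.9, 0.0]
grip_width: 85.5
grip_force: 0.0
```

Emit:
{"method": "send_rows", "body": {
  "increments": [
    [[0,0,0],[0,0,0]],
    [[0,0,0],[0,0,0]],
    [[0,0,0],[0,0,0]],
    [[0,0,0],[0,0,0]],
    [[0,0,0],[0,0,0]],
    [[0,0,0],[0,0,0]],
    [[0,0,0],[0,0,0]],
    [[0,0,0],[0,0,0]],
    [[0,0,0],[0,0,0]],
    [[0,0,0],[0,0,0]]
  ],
  "gripper": 3.4
}}

```text
t: 9.08
eef_pos: [505.8, -2.7, 5.7]
tool_rot: [0.001, 0.156, 0.988, -0.002]
force: [-4.3, -4.4, 12.2]
grip_width: 36.4
grip_force: 19.7
```

Emit:
{"method": "send_rows", "body": {
  "increments": [
    [[0,0,0],[0,0,0]],
    [[0,0,0],[0,0,0]],
    [[0,0,0],[0,0,0]],
    [[0,0,0],[0,0,0]],
    [[0,0,0],[0,0,0]],
    [[0,0,0],[0,0,0]],
    [[0,0,0],[0,0,0]]
  ],
  "gripper": 8.54
}}

```text
t: 9.67
eef_pos: [505.4, -0.9, 4.1]
tool_rot: [-0.0, 0.155, 0.988, -0.0]
force: [-0.0, 0.3, -1.7]
grip_width: 85.4
grip_force: 0.3
```

```bash
python3 look.py c3
```

```text
[505.4  -0.9   4.1] [-0.   0.3 -1.7] 85.41657035488872 9.6667
```

View pics/c3.png

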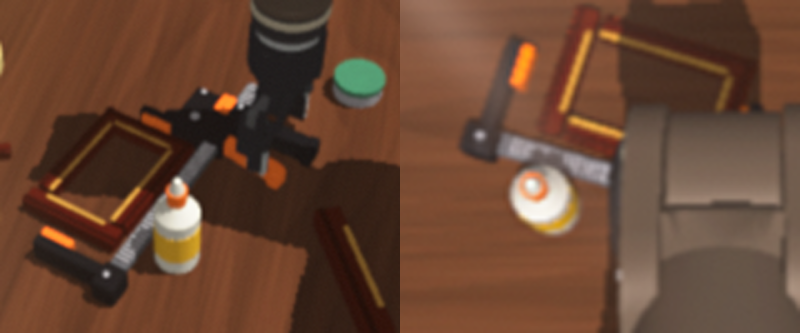

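Far jaw has advanced to about (480,140) in the right half of the picture, the frame and glue haven't moved, and the strokes are working. I'll do three more strokes, then measure the pads numerically.

Emit:
{"method": "send_rows", "body": {
  "increments": [
    [[0,0,0],[0,0,0]],
    [[0,0,0],[0,0,0]],
    [[0,0,0],[0,0,0]],
    [[0,0,0],[0,0,0]],
    [[0,0,0],[0,0,0]],
    [[0,0,0],[0,0,0]],
    [[0,0,0],[0,0,0]],
    [[0,0,0],[0,0,0]],
    [[0,0,0],[0,0,0]],
    [[0,0,0],[0,0,0]]
  ],
  "gripper": 3.4
}}

```text
t: 10.6
eef_pos: [505.8, -2.8, 5.7]
tool_rot: [0.001, 0.156, 0.988, -0.002]
force: [-4.3, -5.6, 11.2]
grip_width: 36.2
grip_force: 19.6
```

Emit:
{"method": "send_rows", "body": {
  "increments": [
    [[0,0,0],[0,0,0]],
    [[0,0,0],[0,0,0]],
    [[0,0,0],[0,0,0]],
    [[0,0,0],[0,0,0]],
    [[0,0,0],[0,0,0]],
    [[0,0,0],[0,0,0]],
    [[0,0,0],[0,0,0]]
  ],
  "gripper": 8.54
}}

```text
t: 11.18
eef_pos: [505.4, -0.9, 4.1]
tool_rot: [-0.0, 0.155, 0.988, -0.0]
force: [-0.7, 0.8, -0.5]
grip_width: 85.3
grip_force: 0.3
```

Emit:
{"method": "send_rows", "body": {
  "increments": [
    [[0,0,0],[0,0,0]],
    [[0,0,0],[0,0,0]],
    [[0,0,0],[0,0,0]],
    [[0,0,0],[0,0,0]],
    [[0,0,0],[0,0,0]],
    [[0,0,0],[0,0,0]],
    [[0,0,0],[0,0,0]],
    [[0,0,0],[0,0,0]],
    [[0,0,0],[0,0,0]],
    [[0,0,0],[0,0,0]]
  ],
  "gripper": 3.4
}}

```text
t: 12.02
eef_pos: [505.8, -2.8, 5.6]
tool_rot: [0.001, 0.156, 0.988, -0.002]
force: [-3.9, -4.7, 10.8]
grip_width: 35.8
grip_force: 19.6
```

```bash
cat > meas.py <<'E'
from h import *
import cv2,sys
s=ctrl.sense();print(np.round(s["eef_pos"],1),np.round(s["force"],1),round(s["grip_width"],1),round(s["t"],1))
d=np.array([.3095,.9509]);x=np.array([.9509,-.3095]);o=np.array([572.,22.])
def blobs(im,name):
    f=im.astype(int);m=((f[...,0]>190)&(f[...,1]>60)&(f[...,1]<150)&(f[...,2]<70)).astype(np.uint8)
    n,l,st,c=cv2.connectedComponentsWithStats(m)
    for i in range(1,n):
        if st[i,4]<12: continue
        p=ray(name,*c[i],26)[:2]-o
        if abs(p[0])<250 and abs(p[1])<260: print(name,st[i,4],np.round(c[i],1),"clamp xy",round(p@x,1),round(p@d,1))
for n in ("top","side"):
    im=cv2.imread("pics/%s0.png"%n)[...,::-1] if len(sys.argv)>1 else ctrl.capture(n)
    blobs(im,n)
E
python3 meas.py 0; python3 meas.py
```

```text
[505.8  -2.8   5.6] [-3.9 -4.7 10.8] 35.8 12.0
top 45 [236. 207.] clamp xy 66.1 202.2
top 31 [307.6 229.5] clamp xy 64.9 -1.3
top 24 [318.8 254.1] clamp xy 9.9 -49.6
top 80 [299.1 269.1] clamp xy -43.7 -12.1
side 34 [348.3 245.9] clamp xy 9.1 -60.9
side 34 [316.8 253. ] clamp xy 61.8 -0.4
side 28 [308.5 260. ] clamp xy 66.4 29.2
side 33 [285.2 265.1] clamp xy 104.1 71.3
side 94 [358.3 268. ] clamp xy -46.2 -9.7
side 14 [326.4 289.1] clamp xy -15.8 82.9
side 45 [265.3 311.6] clamp xy 63.2 203.3
[505.8  -2.8   5.6] [-3.9 -4.7 10.8] 35.8 12.0
top 45 [245.7 209.4] clamp xy 67.8 175.2
side 32 [345.8 245.4] clamp xy 15.3 -59.1
side 12 [326.  289.6] clamp xy -15.6 84.4
side 42 [272.4 302.2] clamp xy 65.3 175.0
```

Emit:
{"method": "send_rows", "body": {
  "increments": [
    [[0,0,0],[0,0,0]],
    [[0,0,0],[0,0,0]],
    [[0,0,0],[0,0,0]],
    [[0,0,0],[0,0,0]],
    [[0,0,0],[0,0,0]],
    [[0,0,0],[0,0,0]],
    [[0,0,0],[0,0,0]]
  ],
  "gripper": 8.54
}}

```text
t: 12.7
eef_pos: [505.4, -0.8, 4.1]
tool_rot: [-0.0, 0.155, 0.988, 0.0]
force: [-0.3, 2.1, -1.1]
grip_width: 85.1
grip_force: 0.6
```

Emit:
{"method": "send_rows", "body": {
  "increments": [
    [[0,0,0],[0,0,0]],
    [[0,0,0],[0,0,0]],
    [[0,0,0],[0,0,0]],
    [[0,0,0],[0,0,0]],
    [[0,0,0],[0,0,0]],
    [[0,0,0],[0,0,0]],
    [[0,0,0],[0,0,0]],
    [[0,0,0],[0,0,0]],
    [[0,0,0],[0,0,0]],
    [[0,0,0],[0,0,0]]
  ],
  "gripper": 3.4
}}

```text
t: 13.53
eef_pos: [505.8, -2.9, 5.6]
tool_rot: [0.001, 0.156, 0.988, -0.002]
force: [-3.4, -6.0, 11.8]
grip_width: 35.5
grip_force: 19.3
```

Emit:
{"method": "send_rows", "body": {
  "increments": [
    [[0,0,0],[0,0,0]],
    [[0,0,0],[0,0,0]],
    [[0,0,0],[0,0,0]],
    [[0,0,0],[0,0,0]],
    [[0,0,0],[0,0,0]],
    [[0,0,0],[0,0,0]],
    [[0,0,0],[0,0,0]]
  ],
  "gripper": 8.54
}}

```text
t: 14.12
eef_pos: [505.4, -0.8, 4.1]
tool_rot: [-0.0, 0.155, 0.988, 0.0]
force: [-0.0, 0.4, -1.4]
grip_width: 84.9
grip_force: 0.7
```

Emit:
{"method": "send_rows", "body": {
  "increments": [
    [[0,0,0],[0,0,0]],
    [[0,0,0],[0,0,0]],
    [[0,0,0],[0,0,0]],
    [[0,0,0],[0,0,0]],
    [[0,0,0],[0,0,0]],
    [[0,0,0],[0,0,0]],
    [[0,0,0],[0,0,0]],
    [[0,0,0],[0,0,0]],
    [[0,0,0],[0,0,0]],
    [[0,0,0],[0,0,0]]
  ],
  "gripper": 3.4
}}

```text
t: 14.95
eef_pos: [505.8, -2.9, 5.6]
tool_rot: [0.001, 0.156, 0.988, -0.002]
force: [-3.5, -5.6, 12.0]
grip_width: 35.3
grip_force: 19.1
```

```bash
python3 meas.py; python3 look.py c4
```

```text
[505.8  -2.9   5.6] [-3.5 -5.6 12. ] 35.3 14.9
top 34 [249.1 210.1] clamp xy 68.7 165.7
side 33 [344.6 245.4] clamp xy 17.7 -57.8
side 13 [326.2 289.4] clamp xy -15.6 83.8
side 40 [274.5 298.2] clamp xy 67.7 163.8
[505.8  -2.9   5.6] [-4.2 -5.  12.1] 35.431909129539555 15.05
```

View pics/c4.png

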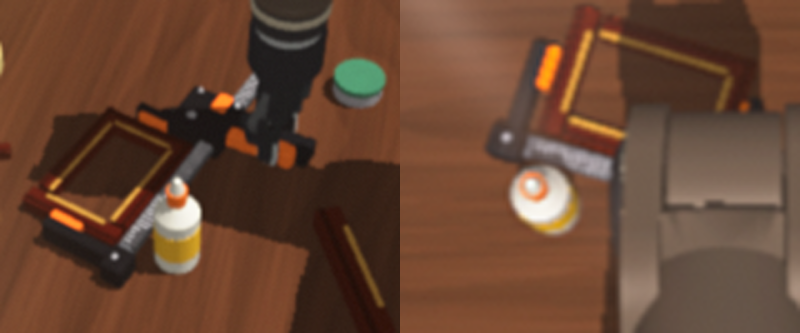

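The pad is just meeting the rail at (548,70), and the jaw hub is clear of the glue. Next strokes go in monitored steps to read the squeeze force.

Emit:
{"method": "send_rows", "body": {
  "increments": [
    [[0,0,0],[0,0,0]],
    [[0,0,0],[0,0,0]],
    [[0,0,0],[0,0,0]],
    [[0,0,0],[0,0,0]],
    [[0,0,0],[0,0,0]],
    [[0,0,0],[0,0,0]],
    [[0,0,0],[0,0,0]]
  ],
  "gripper": 8.54
}}

```text
t: 15.73
eef_pos: [505.4, -0.8, 4.1]
tool_rot: [-0.0, 0.155, 0.988, 0.0]
force: [0.4, 2.4, -0.9]
grip_width: 85.4
grip_force: 0.7
```

Emit:
{"method": "send_rows", "body": {
  "increments": [
    [[0,0,0],[0,0,0]],
    [[0,0,0],[0,0,0]],
    [[0,0,0],[0,0,0]],
    [[0,0,0],[0,0,0]],
    [[0,0,0],[0,0,0]],
    [[0,0,0],[0,0,0]],
    [[0,0,0],[0,0,0]],
    [[0,0,0],[0,0,0]]
  ],
  "gripper": 4.8
}}

```text
t: 16.4
eef_pos: [506.0, -1.3, 5.1]
tool_rot: [0.001, 0.155, 0.988, -0.0]
force: [-1.5, -0.2, 6.8]
grip_width: 48.2
grip_force: 6.5
```

Emit:
{"method": "send_rows", "body": {
  "increments": [
    [[0,0,0],[0,0,0]],
    [[0,0,0],[0,0,0]],
    [[0,0,0],[0,0,0]]
  ],
  "gripper": 4.4
}}

```text
t: 16.65
eef_pos: [505.7, -2.3, 5.5]
tool_rot: [0.001, 0.156, 0.988, -0.002]
force: [-2.4, -3.0, 10.1]
grip_width: 44.0
grip_force: 9.0
```

Emit:
{"method": "send_rows", "body": {
  "increments": [
    [[0,0,0],[0,0,0]],
    [[0,0,0],[0,0,0]],
    [[0,0,0],[0,0,0]]
  ],
  "gripper": 4.0
}}

```text
t: 16.9
eef_pos: [505.6, -3.0, 5.7]
tool_rot: [0.001, 0.156, 0.988, -0.002]
force: [-3.7, -6.7, 12.4]
grip_width: 40.2
grip_force: 10.7
```

Emit:
{"method": "send_rows", "body": {
  "increments": [
    [[0,0,0],[0,0,0]],
    [[0,0,0],[0,0,0]],
    [[0,0,0],[0,0,0]]
  ],
  "gripper": 3.7
}}

```text
t: 17.15
eef_pos: [505.5, -3.5, 5.8]
tool_rot: [0.001, 0.156, 0.988, -0.003]
force: [-5.2, -8.1, 14.2]
grip_width: 37.0
grip_force: 12.2
```

```bash
python3 meas.py
```

```text
[505.5  -3.5   5.8] [-5.2 -8.1 14.2] 37.0 17.1
top 37 [250.  211.4] clamp xy 66.0 162.4
side 32 [344.2 245.1] clamp xy 19.1 -57.9
side 13 [326.2 289.4] clamp xy -15.6 83.8
side 43 [276.1 297.6] clamp xy 65.7 160.5
```

Emit:
{"method": "send_rows", "body": {
  "increments": [
    [[0,0,0],[0,0,0]],
    [[0,0,0],[0,0,0]],
    [[0,0,0],[0,0,0]],
    [[0,0,0],[0,0,0]],
    [[0,0,0],[0,0,0]],
    [[0,0,0],[0,0,0]],
    [[0,0,0],[0,0,0]]
  ],
  "gripper": 8.54
}}

```text
t: 17.83
eef_pos: [505.4, -0.9, 4.1]
tool_rot: [-0.0, 0.155, 0.988, -0.0]
force: [0.6, 0.8, -0.1]
grip_width: 85.4
grip_force: 0.0
```

Emit:
{"method": "send_rows", "body": {
  "increments": [
    [[0,0,0],[0,0,0]],
    [[0,0,0],[0,0,0]],
    [[0,0,0],[0,0,0]],
    [[0,0,0],[0,0,0]],
    [[0,0,0],[0,0,0]],
    [[0,0,0],[0,0,0]],
    [[0,0,0],[0,0,0]],
    [[0,0,0],[0,0,0]]
  ],
  "gripper": 4.8
}}

```text
t: 18.5
eef_pos: [506.2, -1.2, 5.4]
tool_rot: [0.001, 0.155, 0.988, -0.0]
force: [-1.6, -0.0, 8.5]
grip_width: 48.2
grip_force: 6.8
```

Emit:
{"method": "send_rows", "body": {
  "increments": [
    [[0,0,0],[0,0,0]],
    [[0,0,0],[0,0,0]],
    [[0,0,0],[0,0,0]]
  ],
  "gripper": 4.4
}}

```text
t: 18.75
eef_pos: [505.8, -2.1, 5.5]
tool_rot: [0.001, 0.156, 0.988, -0.001]
force: [-4.2, -2.8, 10.4]
grip_width: 44.0
grip_force: 12.3
```

Emit:
{"method": "send_rows", "body": {
  "increments": [
    [[0,0,0],[0,0,0]],
    [[0,0,0],[0,0,0]],
    [[0,0,0],[0,0,0]]
  ],
  "gripper": 4.2
}}

```text
t: 19.0
eef_pos: [505.6, -2.4, 5.5]
tool_rot: [0.001, 0.156, 0.988, -0.002]
force: [-5.3, -5.0, 11.6]
grip_width: 42.4
grip_force: 15.1
```

Emit:
{"method": "send_rows", "body": {
  "increments": [
    [[0,0,0],[0,0,0]],
    [[0,0,0],[0,0,0]],
    [[0,0,0],[0,0,0]]
  ],
  "gripper": 4.0
}}

```text
t: 19.25
eef_pos: [505.4, -2.9, 5.6]
tool_rot: [0.001, 0.156, 0.988, -0.002]
force: [-4.8, -7.7, 13.1]
grip_width: 40.2
grip_force: 17.5
```

```bash
python3 meas.py; python3 look.py c5
```

```text
[505.4  -2.9   5.6] [-4.8 -7.7 13.1] 40.2 19.2
top 36 [250.6 211.3] clamp xy 66.6 160.8
side 35 [343.7 244.8] clamp xy 20.5 -58.5
side 12 [326.1 289.5] clamp xy -15.7 84.1
side 37 [277.4 297.6] clamp xy 63.2 159.1
[505.4  -2.9   5.6] [-4.9 -7.6 12.6] 40.21972576534405 19.35
```

View pics/c5.png

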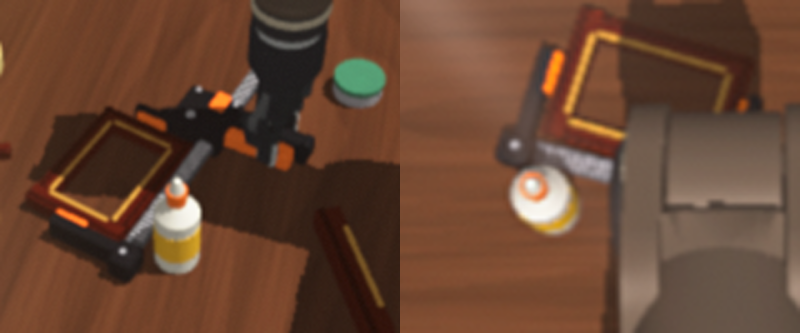

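The frame shows closed with no gap at the rail, and neither the glue nor the tin has moved. The extra squeeze of about 6.8 N over the unloaded stroke means about 15–17 N on the jaws, or 3 mm of squash. I'll hold and confirm it stays steady.

Emit:
{"method": "send_rows", "body": {
  "increments": [
    [[0,0,0],[0,0,0]],
    [[0,0,0],[0,0,0]],
    [[0,0,0],[0,0,0]],
    [[0,0,0],[0,0,0]],
    [[0,0,0],[0,0,0]],
    [[0,0,0],[0,0,0]],
    [[0,0,0],[0,0,0]],
    [[0,0,0],[0,0,0]]
  ]
}}

```text
t: 20.12
eef_pos: [505.4, -2.9, 5.6]
tool_rot: [0.001, 0.156, 0.988, -0.002]
force: [-5.3, -6.9, 12.9]
grip_width: 40.3
grip_force: 17.4
```

Run:
```python
from h import *
import cv2
b=ctrl.capture("top")[190:260,230:320,::-1]
cv2.imwrite("pics/c6.png",cv2.resize(b,(771,600),interpolation=2))
```

```text
(no output)
```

View pics/c6.png

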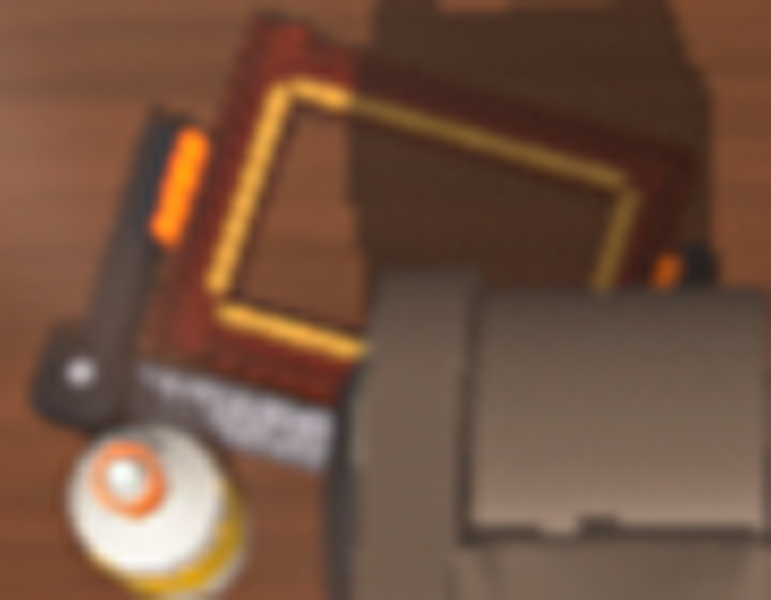

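The picture shows the gilt slip closed all round at its corners (280,90) and (215,300), pads pressed at both ends, and the readings steady. I'm handing in.

```bash
python3 -c "
from cell import ctrl
print(ctrl.hand_in())"
```

```text
the job is handed in; nothing more can be done
None
```

I pumped the clamp until the rail looked fully home, with no gap in the camera picture, and handed the job in at about 20 s with the trigger still held. The jaws press with an estimated 15–17 N (about 3 mm of pad squash), worked out from the squeeze force rather than measured directly; the glue and tin showed no movement.

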